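Find and release the latched key on a power unit

TASK

One of the four white keys on the power unit is latched down. Starting with the key next to the amber lamp and going along the row, tap each of the four lightly with a fingertip, lifting off after each, to feel which one it is; do not push any of them right down yet. When all four have been tried, press the latched key down until it releases and let it pop up, so that all four keys stand up, and leave everything lying around where it is.

Things in the scene. Friction and masses are not known exactly. Their poses are not given: they have to be found in the camera images.
- unit: fixed power unit on the bench: 300 (x) x 370 (y) x 90 mm box, black steel frame, plywood deck 90 mm above the bench. Origin at the centre of its underside, z up; place and yaw vary. Four white square keys stand in a row along its y axis at x = -40 mm, y = +67.5, +22.5, -22.5, -67.5 mm, on a grey plate 92 mm above the bench (bezels 93.5 mm). A blue ribbed block behind them is 107 mm high.
- lamp (a point): foot of the small amber lamp (16 mm across, 9 mm tall, top 101 mm above the bench) in line with the key row, at unit x = -40, y = +117 mm: it marks the end where the first key is.
- key_1_top (a point): centre of the top face of the first (next to the amber lamp) white key, 30 x 30 mm; axes as the unit's. The face is 108 mm above the bench when the key is up and goes straight down with it; a latched key's face is 104 mm above the bench.
- key_2_top (a point): centre of the top face of the second white key, 30 x 30 mm; axes as the unit's. The face is 108 mm above the bench when the key is up and goes straight down with it; a latched key's face is 104 mm above the bench.
- key_3_top (a point): centre of the top face of the third white key, 30 x 30 mm; axes as the unit's. The face is 108 mm above the bench when the key is up and goes straight down with it; a latched key's face is 104 mm above the bench.
- key_4_top (a point): centre of the top face of the fourth (farthest from the lamp) white key, 30 x 30 mm; axes as the unit's. The face is 108 mm above the bench when the key is up and goes straight down with it; a latched key's face is 104 mm above the bench.
- key_1 (a joint): how far the first (next to the amber lamp) key is down, in m: 0 up, 0.004 latched, 0.010 fully pressed. Unlatched, it is sprung (1.5 N to start, 2.9 N at 4 mm, 5.7 N at 10 mm, more when pushed fast) and comes back up. The latched key does not give below about 3 N; pushed 7.5 mm down (about 4.7 N) or deeper it is freed and rises when let go.
- key_2 (a joint): how far the second key is down, in m: 0 up, 0.004 latched, 0.010 fully pressed. Behaves as described for key_1. Exactly one of the four is latched at the start, any of them.
- key_3 (a joint): how far the third key is down, in m: 0 up, 0.004 latched, 0.010 fully pressed. Behaves as described for key_1. Exactly one of the four is latched at the start, any of them.
- key_4 (a joint): how far the fourth (farthest from the lamp) key is down, in m: 0 up, 0.004 latched, 0.010 fully pressed. Behaves as described for key_1. Exactly one of the four is latched at the start, any of them.
- bolt: steel bolt standing on its head (22 mm across, 38 mm tall) on the deck in front of the keys; origin under its head. Not to be moved.
- driver: small red-handled screwdriver, 125 mm long, 18 mm high, lying on the deck behind the keys beside the blue block; origin on its underside near its middle. Not to be moved.
- tape: yellow ring of tape lying on the bench, 90 mm across, 24 mm tall; origin under its centre. Not to be moved.
- jar: amber jar, 64 mm across, 85 mm tall; origin under its centre. Not to be moved.
- offcut: wood offcut 160 x 60 x 30 mm on the bench; origin under its centre. Not to be moved.
- wrench: steel wrench lying on the bench; origin near its middle. Not to be moved.
- glue: white bottle with an orange cap, 56 mm across, 150 mm tall; origin under its centre. Not to be moved.

How it is judged:
On the way, in this order (a step that is already met when the one before it is completed fails the run):
1. the first (next to the amber lamp) key is touched by the fingers (contact force between the fingers and key_1 above 0.4 N), for 0.02 s.
2. the second key is touched by the fingers (contact force between the fingers and key_2 above 0.4 N), for 0.02 s.
3. the third key is touched by the fingers (contact force between the fingers and key_3 above 0.4 N), for 0.02 s.
4. the fourth (farthest from the lamp) key is touched by the fingers (contact force between the fingers and key_4 above 0.4 N), for 0.02 s.
5. the fingers are off all four keys and the latched key is still latched (more than 2.5 mm down) (value of joint any of key_1, key_2, key_3, key_4 above 0.0025 m and contact force between the fingers and key_1 below 0.05 N and contact force between the fingers and key_2 below 0.05 N and contact force between the fingers and key_3 below 0.05 N and contact force between the fingers and key_4 below 0.05 N), for 0.1 s.
6. all four keys are up (less than 1.5 mm down) (value of joint each of key_1, key_2, key_3, key_4 below 0.0015 m), for 0.1 s.
At the end, for the whole second after the job is handed in: All four keys are up (each less than 1.5 mm down), and the bolt, screwdriver, tape, jar, offcut, wrench and glue bottle are at rest within 20 mm of where they started (all of step 6 and distance of each of bolt, driver, tape, jar, offcut, wrench, glue from where it was at the start of the episode below 0.02 m and linear speed of each of bolt, driver, tape, jar, offcut, wrench, glue below 0.02 m/s); the robot touches nothing.
It fails at once if a key that is not the latched one is pushed more than 7 mm down while another key is latched ((value of joint key_1 above 0.007 m and value of joint any of key_2, key_3, key_4 above 0.0025 m) or (value of joint key_2 above 0.007 m and value of joint any of key_1, key_3, key_4 above 0.0025 m) or (value of joint key_3 above 0.007 m and value of joint any of key_1, key_2, key_4 above 0.0025 m) or (value of joint key_4 above 0.007 m and value of joint any of key_1, key_2, key_3 above 0.0025 m)).
It fails at once if a bystander is moved more than 20 mm, lifted or carried (distance of any of bolt, driver, tape, jar, offcut, wrench, glue from where it was at the start of the episode above 0.02 m).
It also fails if it takes over 51 s, if anything falls off the work surface, if the arm or the gripper's body presses on something with over 40 N, if the wrist force passes 120 N, or if a joint passes its speed limit or range.

ROBOT

A 6-joint arm with a two-finger parallel gripper is mounted at the origin on the work surface. World frame = base frame: x ahead of the robot, y to its left, z up, the work surface at z = 0. Lengths are in m, angles in rad, forces in N, time in s.
With the tool pointing down it reaches from about 0.4 to 0.925 m from the base axis. Payload 3.4 kg.
Tool frame: the origin (TCP) lies midway between the tips of the shut fingers; the grasp point (between the pads) lies 19 mm behind it (r.hold_point_z is the distance from the TCP to the grasp point, in m); z points along the fingers, x is the direction in which the jaws open and shut, and the axes are right-handed (so a half turn about z gives the same grasp; the last joint's range is limited). The gripper opens to 85 mm and grips with 20 to 120 N. Pads are 22 mm wide; open, the fingers measure 114 mm over their backs; the gripper's body (76 mm by 85 mm) begins 54 mm behind the grasp point. The pads swing forward as they close: fully open they stand 13 mm farther back than shut.
Start: joints at [1.214, 0.307, 1.506, -0, 1.328, -0.073], TCP at [0.161, 0.552, 0.231] pointing down, gripper open.
Joint ranges: [-3.12, 3.12], [-1.05, 2.28], [0.14, 2.33], [-1.42, 4.57], [0.1, 2.73], [-2.68, 2.68]. Speed limits (rad/s): [2.57, 2.57, 3.14, 3.14, 3.14, 3.14].

INTERFACE

Orientations are given as a rotation vector (axis times angle).
In Python, from workcell import r, eyes, workorder, nets gives the robot as it stands.
- The arm moves only by the tool jog_arm, never from a script. Its argument "moves" is a list of rows, each an object of numbers: "fingers": the finger opening in mm, from 0 to 85.4; "dx", "dy", "dz": the shift along the tool's x, y, z in mm; "wx", "wy", "wz": the turn, a rotation vector about the tool's x, y, z in degrees. In form: [{"fingers": .., "dx": .., "dy": .., "dz": .., "wx": .., "wy": .., "wz": ..}, ...]. A call has exactly 8 rows; each row is the pose to reach, as a shift and turn from the pose commanded when the call began, along the tool's axes at that moment; what a row does not reach only later rows make up. A row lasts 1/8 s, in which the tool goes at most 62.5 mm and 10.7 degrees, less where a joint would pass 70% of its speed; a pose out of reach is approached as far as the arm can. A call with a gripper value outside its range is refused whole. The fingers move at their own pace and stop on an object; the grip force is fixed at half the most. Time passes only in rows, so rows that repeat a pose let the fingers close, or fill a call up. It gives the time, the measured TCP pose, the force and the opening at its end, in the units of the state.
- r.get_state(): the state, without advancing time (a new reading comes with each control period).
- eyes.camera(name): name is "side" or "top"; returns the picture (384x512x3 uint8, red, green, blue); there is no depth.
- eyes.get_calibration(name): a dict with "fx", "fy", "cx", "cy" (pixels), "view" (4x4, takes a point from world to camera coordinates). Camera axes: x right, y down, z forward; pixel columns grow to the right and rows downward; lengths in m; the calibration is good to about 2 mm. A picture is of the moment at which its call begins. get_calibration takes no time and is no camera call.
- workorder.sign_off(): hands the job in, once; it reports no verdict.
Trained networks look in the newest picture that a camera, given by its name, has taken for a name from the list of things; names that differ only in an ending like _2 or _b are one class to them, and where a whole thing is asked for, a point or a joint stands for the part that bears it (a point fixed in the world has none). Each returns a list of dicts, best first, with "conf" (0 to 1); they miss things now and then, are a little off and sometimes report something else, mostly with a low value. They report only what shows in the picture. A call takes as long as a camera call.
- nets.outline_of(camera, name): "pixels" (384x512 bool, what is visible of it) and "bbox" ([left, top, width, height] in pixels, round what is visible of it).
The state is a dict: "time_s": time; "q": joint angles; "joint_velocities": joint speeds; "tau": joint torques, N m; "ee_pos": TCP position; "eef_rot": TCP orientation; "force": force on the tool from outside, world axes, zero at the start; "moment": the same for the moment, N m; "gripper_width": opening from 0.0 (shut) to 1.0 (fully open).
Only numpy, scipy, OpenCV 4.12 (cv2) and the standard library are available. Lean on these libraries where they do the work, as an engineer would, in place of code of your own. Each camera call takes 0.05 s, during which the arm holds its last target.

## Working session

There is one attempt and no reset: what is moved stays moved. The work goes in short steps, Python scripts to look and compute and a tool call to move; the robot and the scene stay as the last step left them, time stands still between calls to the robot, and variables do not carry over. Pictures are saved under pics/ and viewed, and the job is handed in when it is done.

Besides the shell and the picture viewer there is one more tool, called as name([rows], argument=value, ...), one row to a line, values as JSON. jog_arm: Moves the arm, as the interface text tells. Its arguments: {"type":"object","properties":{"moves":{"type":"array","items":{"type":"object","properties":{"fingers":{"type":"number"},"dx":{"type":"number"},"dy":{"type":"number"},"dz":{"type":"number"},"wx":{"type":"number"},"wy":{"type":"number"},"wz":{"type":"number"}}}}},"required":["moves"]}

```bash
mkdir -p pics; ls; cat > h.py <<'E'
from workcell import r, eyes, workorder, nets
import cv2, numpy as np
def snap(c,n):
    im=eyes.camera(c); cv2.imwrite(f'pics/{n}.png',im[:,:,::-1]); return im
E
python3 - <<'E'
from h import *
s=r.get_state();print(s)
for c in('top','side'):
    snap(c,c+'0'); k=eyes.get_calibration(c); print(c,k)
    for n in('key_1_top','lamp','unit'):
        try:
            for d in nets.outline_of(c,n)[:6]:
                v,u=np.nonzero(d['pixels']);print(n,d['conf'],d['bbox'],u.mean(),v.mean(),len(u))
        except Exception as e: print(n,e)
E
```

```text
pics
{'time_s': 0.0, 'q': array([ 1.21350751e+00,  3.07550330e-01,  1.50767781e+00, -1.25543525e-05,
        1.32839751e+00, -7.34830611e-02]), 'joint_velocities': array([ 0.00192969,  0.00035745,  0.001484  , -0.00048142, -0.00039764,
        0.00157672]), 'tau': array([ 9.57136181e-04, -4.57554710e+01, -2.51918632e+01, -2.77117342e-04,
        1.32346104e-02, -1.10231952e-05]), 'ee_pos': array([0.16077907, 0.55133399, 0.23039236]), 'eef_rot': array([ 2.51239545,  1.88427967, -0.00267725]), 'force': array([ 0.26779842, -0.01001765, -0.0007327 ]), 'moment': array([0.00822953, 0.03140247, 0.06154561]), 'gripper_width': 1.0015857504903527}
top {'fx': 420.9943351229005, 'fy': 420.9943351229005, 'cx': 258.37044029836267, 'cy': 186.40324575977436, 'view': array([[ 8.77410351e-04, -9.99982731e-01, -5.81108161e-03,
         1.33291694e-02],
       [-9.82547111e-01,  2.18848038e-04, -1.86013781e-01,
         4.96642128e-01],
       [ 1.86011841e-01,  5.87287187e-03, -9.82529951e-01,
         1.39291036e+00],
       [ 0.00000000e+00,  0.00000000e+00,  0.00000000e+00,
         1.00000000e+00]]
[... 230 characters left out ...]
1895103462405 9762
unit 0.65 [225.2, 118.1, 120.7, 105.4] 281.71676417187814 171.83034093201533 9914
unit 0.35 [259.9, 179.4, 6.9, 10.3] 263.0632911392405 182.34177215189874 79
side {'fx': 461.9111434096283, 'fy': 461.9111434096283, 'cx': 266.8376490776936, 'cy': 189.67515653129624, 'view': array([[ 0.77640358, -0.63009275,  0.01343881, -0.37998274],
       [-0.47894314, -0.60374794, -0.63726124,  0.28393555],
       [ 0.40964734,  0.48833549, -0.77053067,  1.38479129],
       [ 0.        ,  0.        ,  0.        ,  1.        ]])}
lamp 0.88 [226.7, 137.6, 140.6, 131.9] 293.1181038830056 203.17710539586486 9915
unit 0.89 [221.2, 140.9, 143.6, 127.1] 292.95590155700654 203.30939226519337 9955
```

```bash
python3 - <<'E'
import cv2
for n,(x0,x1,y0,y1) in {'top':(205,365,105,235),'side':(210,380,130,280)}.items():
    im=cv2.imread(f'pics/{n}0.png'); c=cv2.resize(im[y0:y1,x0:x1],None,fx=4,fy=4,interpolation=cv2.INTER_CUBIC)
    for u in range(x0,x1,20): cv2.putText(c,str(u),((u-x0)*4,10),0,.35,(0,0,255)); 
    for v in range(y0,y1,20): cv2.putText(c,str(v),(0,(v-y0)*4+4),0,.35,(0,0,255))
    cv2.imwrite(f'pics/{n}c.png',c)
E
```

```text
(no output)
```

View pics/top0.png

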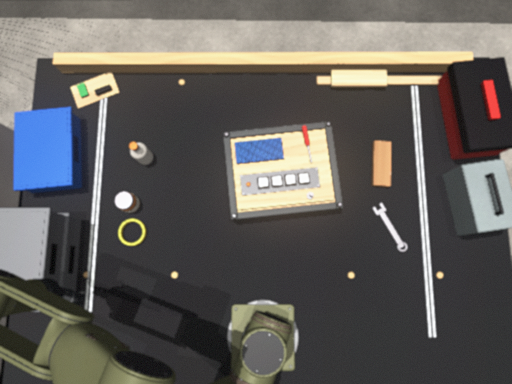

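View pics/side0.png

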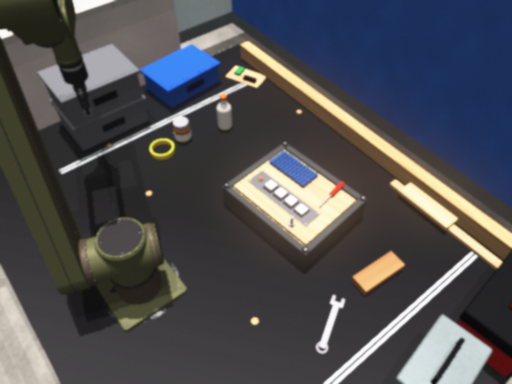

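```bash
sleep 0
```

```text
(no output)
```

View pics/topc.png

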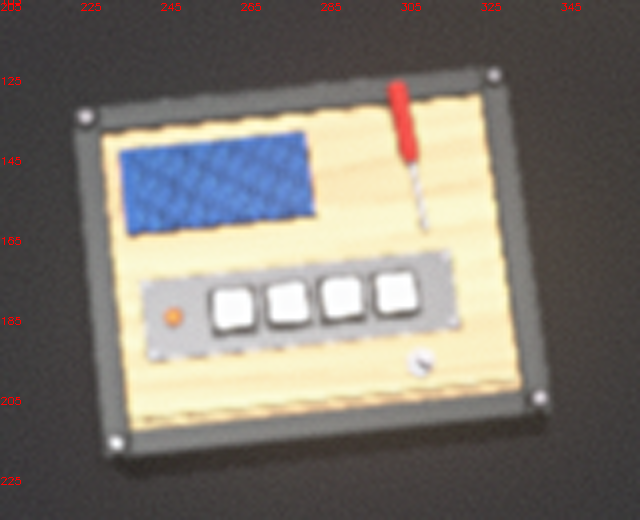

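View pics/sidec.png

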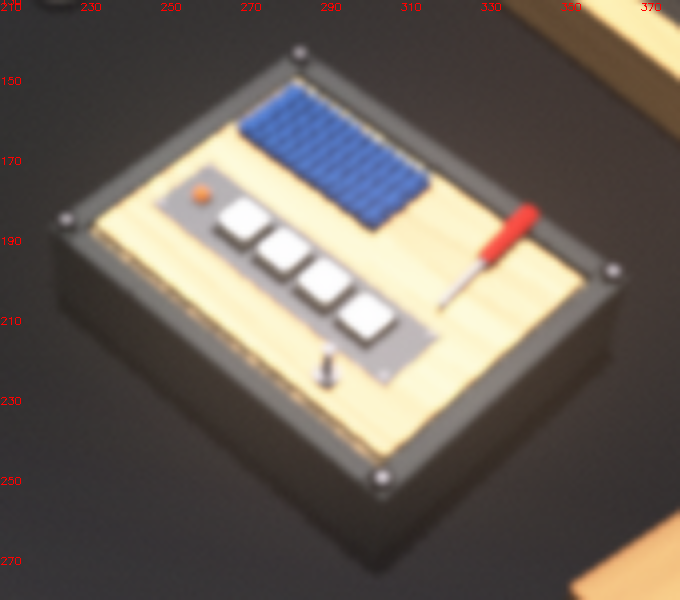

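```bash
cat > fit.py <<'E'
from h import *
from scipy.optimize import least_squares
def proj(k,P):
    V=k['view'];p=P@V[:3,:3].T+V[:3,3];return np.c_[k['fx']*p[:,0]/p[:,2]+k['cx'],k['fy']*p[:,1]/p[:,2]+k['cy']]
def U(p,L):
    c,s=np.cos(p[2]),np.sin(p[2]);return np.c_[p[0]+c*L[:,0]-s*L[:,1],p[1]+s*L[:,0]+c*L[:,1],L[:,2]]
E
python3 - <<'E'
from fit import *
obs={}
roi={'top':(240,325,165,200),'side':(245,325,170,230)}
import cv2
for c,(a,b,t,d) in roi.items():
    im=cv2.imread(f'pics/{c}0.png').astype(int); m=np.zeros(im.shape[:2],np.uint8)
    w=(im.min(2)>205)&(im.max(2)-im.min(2)<25); m[t:d,a:b]=w[t:d,a:b]
    n,l,s,ce=cv2.connectedComponentsWithStats(m,connectivity=4)
    k=[(ce[i],s[i,4]) for i in range(1,n) if s[i,4]>15]; print(c,k)
    obs[c]=sorted([x[0] for x in k],key=lambda x:x[0])[:4]
    B=(im[:,:,2]-im[:,:,0]>70); mm=np.zeros_like(m); 
    lr={'top':(244,253,180,188),'side':(255,266,173,183)}[c]; mm[lr[2]:lr[3],lr[0]:lr[1]]=B[lr[2]:lr[3],lr[0]:lr[1]]
    v,u=np.nonzero(mm); print('lamp',u.mean(),v.mean(),len(u)); obs[c]=[np.array([u.mean(),v.mean()])]+list(obs[c])
L=np.array([[-.04,.117,.098]]+[[-.04,y,.107] for y in(.0675,.0225,-.0225,-.0675)])
def res(p,cs): return np.concatenate([(proj(eyes.get_calibration(c),U(p,L))-np.array(obs[c])).ravel() for c in cs])
for cs in(['top'],['side'],['top','side']):
    f=least_squares(res,[.5,0,0],args=(cs,)); print(cs,f.x,np.degrees(f.x[2])); print(f.fun.reshape(-1,2).round(2).tolist())
print(U(f.x,L))
# latch hint: per-key heights by triangulation
for i in range(5):
    g=least_squares(lambda P:np.concatenate([(proj(eyes.get_calibration(c),P[None])-obs[c][i]).ravel() for c in obs]),[.55,0,.1]); print(i,g.x.round(4))
E
```

```text
top [(array([303.5060241 , 177.38554217]), np.int32(83)), (array([290.02439024, 178.40243902]), np.int32(82)), (array([276.60240964, 179.92771084]), np.int32(83)), (array([262.8375, 181.375 ]), np.int32(80)), (array([255.15, 190.7 ]), np.int32(20)), (array([246.08, 192.6 ]), np.int32(25)), (array([309.33333333, 194.73333333]), np.int32(30))]
lamp 247.71428571428572 183.5 14
side [(array([270.57831325, 183.71084337]), np.int32(83)), (array([280.7195122, 191.5      ]), np.int32(82)), (array([290.84883721, 199.25581395]), np.int32(86)), (array([301.33707865, 208.        ]), np.int32(89))]
lamp 259.8181818181818 178.1818181818182 11
['top'] [0.53266643 0.00174177 0.22873265] 13.105415618014966
[[-17.77, 8.81], [-1.55, -4.15], [2.78, -5.32], [8.46, 0.95], [8.03, -0.65]]
['side'] [ 0.54443521 -0.07000562  0.10702176] 6.131894942327358
[[0.07, -0.46], [0.01, 0.38], [-0.14, 0.21], [-0.0, 0.28], [0.06, -0.41]]
['top', 'side'] [ 0.5423123  -0.03110557  0.1566249 ] 8.973945866251327
[[-9.08, 3.61], [7.35, -8.31], [11.84, -8.52], [17.69, -1.29], [17.45, -1.95], [-8.44, -5.78], [-8.25, -5.51], [-8.14, -6.22], [-7.76, -6.7], [-7.47, -7.99]]
[[ 0.48455164  0.07822287  0.098     ]
 [ 0.49227291  0.02932878  0.107     ]
 [ 0.49929225 -0.0151204   0.107     ]
 [ 0.50631159 -0.05956957  0.107     ]
 [ 0.51333093 -0.10401874  0.107     ]]
0 [0.4985 0.0491 0.0851]
1 [0.5013 0.0414 0.0504]
2 [0.5158 0.0088 0.0273]
3 [ 0.5524 -0.0154 -0.0181]
4 [ 0.5586 -0.0651 -0.0226]
```

```bash
python3 - <<'E'
from fit import *
obs={'top':[[247.71,183.5],[262.84,181.38],[276.6,179.93],[290.02,178.4],[303.5,177.39]],
'side':[[259.82,178.18],[270.58,183.71],[280.72,191.5],[290.85,199.26],[301.34,208.]]}
L=np.array([[-.04,.117,.098]]+[[-.04,y,.107] for y in(.0675,.0225,-.0225,-.0675)])
def res(p,cs): return np.concatenate([(proj(eyes.get_calibration(c),U(p,L))-np.array(obs[c])).ravel() for c in cs])
for cs in(['top'],['side'],['top','side']):
    f=least_squares(res,[.5,0,0],args=(cs,)); print(cs,f.x,np.degrees(f.x[2])); print(f.fun.reshape(-1,2).round(2).tolist())
W=U(f.x,L);print(W)
for i in range(5):
    g=least_squares(lambda P:np.concatenate([(proj(eyes.get_calibration(c),P[None])-obs[c][i]).ravel() for c in obs]),[.55,0,.1]); print(i,g.x.round(4))
from scipy.spatial.transform import Rotation as R
s=r.get_state();T=R.from_rotvec(s['eef_rot']).as_matrix();print(T.round(3))
D=np.eye(3);yaw=f.x[2];D=np.array([[-np.sin(yaw),np.cos(yaw),0],[np.cos(yaw),np.sin(yaw),0],[0,0,-1]]).T # x along +unit y, y = z x x
D[:,1]=np.cross([0,0,-1],D[:,0])
print(D.round(3)); print('rot deg',np.degrees(R.from_matrix(T.T@D).as_rotvec()))
for i in (1,2,3,4): print('shift mm to above key',i,(T.T@(np.r_[W[i,:2],.14]-s['ee_pos'])*1e3).round(1))
E
```

```text
['top'] [ 0.54874282 -0.06428911  0.10325508] 5.916080232598557
[[0.12, -0.07], [-0.07, -0.01], [-0.2, 0.05], [0.01, 0.2], [0.14, -0.18]]
['side'] [ 0.54443776 -0.07001135  0.10698869] 6.130000425557808
[[0.07, -0.46], [0.01, 0.38], [-0.14, 0.21], [-0.0, 0.28], [0.06, -0.41]]
['top', 'side'] [ 0.54713353 -0.066563    0.10439056] 5.981138544235048
[[0.83, 0.45], [0.64, 0.5], [0.51, 0.54], [0.72, 0.67], [0.85, 0.27], [0.1, -1.52], [-0.01, -0.69], [-0.2, -0.87], [-0.11, -0.81], [-0.09, -1.51]]
[[ 0.49515975  0.04563204  0.098     ]
 [ 0.5003177  -0.00359849  0.107     ]
 [ 0.50500675 -0.04835352  0.107     ]
 [ 0.5096958  -0.09310856  0.107     ]
 [ 0.51438485 -0.13786359  0.107     ]]
0 [0.4985 0.0491 0.085 ]
1 [ 0.503  -0.0013  0.0996]
2 [ 0.5081 -0.0468  0.0989]
3 [ 0.5132 -0.0911  0.0984]
4 [ 0.5177 -0.1362  0.0949]
[[ 0.28  0.96 -0.  ]
 [ 0.96 -0.28 -0.  ]
 [-0.   -0.   -1.  ]]
[[-0.104  0.995  0.   ]
 [ 0.995  0.104  0.   ]
 [ 0.     0.    -1.   ]]
rot deg [-7.72014286e-03  2.06154114e-02 -2.22433914e+01]
shift mm to above key 1 [-438.2  481.3   91.3]
shift mm to above key 2 [-479.9  498.4   91.3]
shift mm to above key 3 [-521.5  515.4   91.3]
shift mm to above key 4 [-563.2  532.4   91.3]
```

jog_arm([
  {"fingers": 0,"dx": -36,"dy": 40,"dz": 0,"wz": -3},
  {"fingers": 0,"dx": -72,"dy": 80,"dz": 0,"wz": -6},
  {"fingers": 0,"dx": -108,"dy": 120,"dz": 0,"wz": -9},
  {"fingers": 0,"dx": -146,"dy": 160,"dz": 0,"wz": -12},
  {"fingers": 0,"dx": -182,"dy": 200,"dz": 0,"wz": -15},
  {"fingers": 0,"dx": -219,"dy": 240,"dz": 0,"wz": -18},
  {"fingers": 0,"dx": -255,"dy": 280,"dz": 0,"wz": -21},
  {"fingers": 0,"dx": -292,"dy": 320,"dz": 0,"wz": -22.2},
])

```text
invalid input at $.moves[0]: expected keys fingers, dx, dy, dz, wx, wy, wz
```

```bash
cat > go.py <<'E'
from h import *
from scipy.spatial.transform import Rotation as R
import sys
W=np.array([[.5003,-.0036],[.505,-.0484],[.5097,-.0931],[.5144,-.1379]])+np.array([float(a) for a in sys.argv[2:4]] or [0,0])*1e-3
s=r.get_state();T=R.from_rotvec(s['eef_rot']).as_matrix()
print(s['time_s'],s['ee_pos'],s['force'].round(2),s['gripper_width'].round(3),T[:,0].round(3),T[:,2].round(4))
for i in range(4): print(i+1,(T.T@(np.r_[W[i],float(sys.argv[1])]-s['ee_pos'])*1e3).round(1))
E
python3 go.py .14
```

```text
Traceback (most recent call last):
  File "go.py", line 6, in <module>
    print(s['time_s'],s['ee_pos'],s['force'].round(2),s['gripper_width'].round(3),T[:,0].round(3),T[:,2].round(4))
                                                      ^^^^^^^^^^^^^^^^^^^^^^^^
AttributeError: 'float' object has no attribute 'round'
```

jog_arm([
  {"fingers": 0,"dx": -36,"dy": 40,"dz": 0,"wx": 0,"wy": 0,"wz": -3},
  {"fingers": 0,"dx": -72,"dy": 80,"dz": 0,"wx": 0,"wy": 0,"wz": -6},
  {"fingers": 0,"dx": -108,"dy": 120,"dz": 0,"wx": 0,"wy": 0,"wz": -9},
  {"fingers": 0,"dx": -146,"dy": 160,"dz": 0,"wx": 0,"wy": 0,"wz": -12},
  {"fingers": 0,"dx": -182,"dy": 200,"dz": 0,"wx": 0,"wy": 0,"wz": -15},
  {"fingers": 0,"dx": -219,"dy": 240,"dz": 0,"wx": 0,"wy": 0,"wz": -18},
  {"fingers": 0,"dx": -255,"dy": 280,"dz": 0,"wx": 0,"wy": 0,"wz": -21},
  {"fingers": 0,"dx": -292,"dy": 320,"dz": 0,"wx": 0,"wy": 0,"wz": -22.2},
])

```text
time_s: 1.4
ee_pos: [0.3874, 0.1806, 0.2317]
eef_rot: [2.102, 2.334, 0.002]
force: [1.1, 1.0, 0.2]
gripper_width: -0.002
```

```bash
sed -i "s/s\['gripper_width'\].round(3)/round(s['gripper_width'],3)/" go.py
python3 go.py .14
```

```text
1.4 [0.38735531 0.18063571 0.23167466] [1.13 0.96 0.15] -0.002 [-0.105  0.995  0.   ] [ 1.2e-03  5.0e-04 -1.0e+00]
1 [-195.1   93.    91.7]
2 [-240.1   92.9   91.7]
3 [-285.1   92.9   91.7]
4 [-330.1   92.9   91.7]
```

jog_arm([
  {"fingers": 0,"dx": -49,"dy": 23,"dz": 10,"wx": 0,"wy": 0,"wz": 0},
  {"fingers": 0,"dx": -98,"dy": 46,"dz": 20,"wx": 0,"wy": 0,"wz": 0},
  {"fingers": 0,"dx": -147,"dy": 70,"dz": 35,"wx": 0,"wy": 0,"wz": 0},
  {"fingers": 0,"dx": -195,"dy": 93,"dz": 60,"wx": 0,"wy": 0,"wz": 0},
  {"fingers": 0,"dx": -195,"dy": 93,"dz": 92,"wx": 0,"wy": 0,"wz": 0},
  {"fingers": 0,"dx": -195,"dy": 93,"dz": 105,"wx": 0,"wy": 0,"wz": 0},
  {"fingers": 0,"dx": -195,"dy": 93,"dz": 105,"wx": 0,"wy": 0,"wz": 0},
  {"fingers": 0,"dx": -195,"dy": 93,"dz": 105,"wx": 0,"wy": 0,"wz": 0},
])

```text
time_s: 2.4
ee_pos: [0.4997, -0.0016, 0.1273]
eef_rot: [2.101, 2.334, 0.002]
force: [0.3, 0.3, -0.1]
gripper_width: -0.002
```

```bash
python3 - <<'E'
from h import *
for c,(x0,x1,y0,y1) in {'top':(205,365,105,235),'side':(210,380,100,250)}.items():
    im=snap(c,c+'1')[:,:,::-1]; cv2.imwrite(f'pics/{c}1c.png',cv2.resize(im[y0:y1,x0:x1],None,fx=4,fy=4,interpolation=cv2.INTER_CUBIC))
E
python3 go.py .11
```

```text
2.5 [ 0.49990976 -0.00173646  0.12758709] [-0.31  0.27 -0.33] -0.002 [-0.105  0.995 -0.001] [ 2.6e-03 -3.0e-04 -1.0e+00]
1 [-1.9  0.1 17.6]
2 [-46.9   0.1  17.6]
3 [-91.9   0.1  17.6]
4 [-1.369e+02  1.000e-01  1.770e+01]
```

View pics/side1c.png

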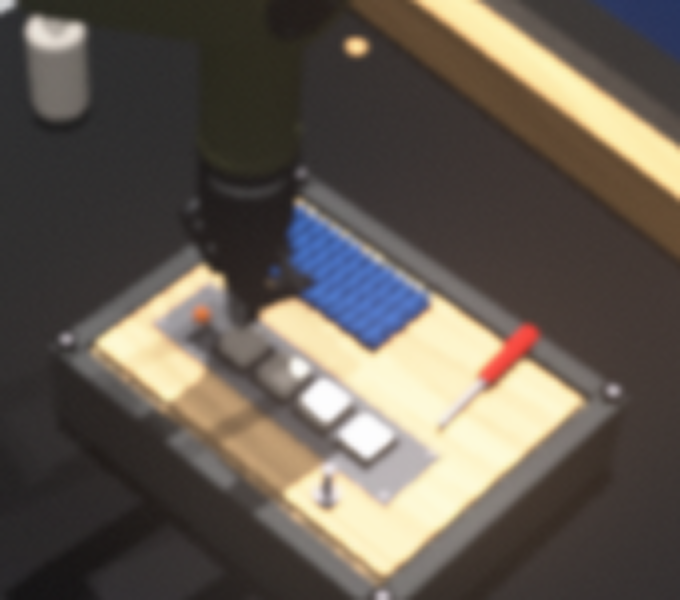

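View pics/top1c.png

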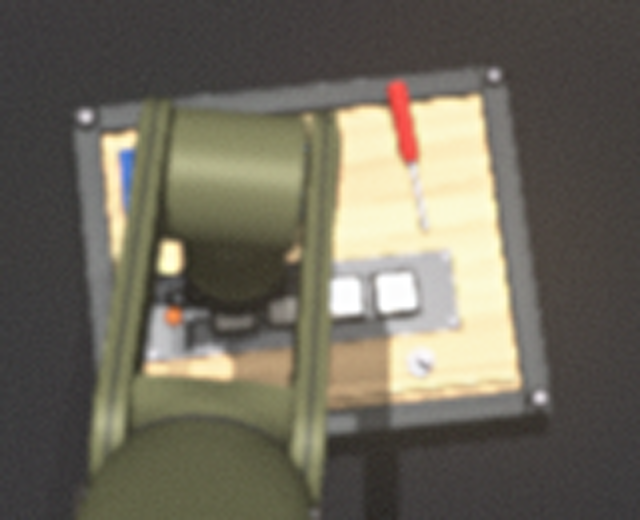

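jog_arm([
  {"fingers": 0,"dx": -1,"dy": 0,"dz": 8,"wx": 0,"wy": 0,"wz": 0},
  {"fingers": 0,"dx": -1,"dy": 0,"dz": 14,"wx": 0,"wy": 0,"wz": 0},
  {"fingers": 0,"dx": -1,"dy": 0,"dz": 17,"wx": 0,"wy": 0,"wz": 0},
  {"fingers": 0,"dx": -1,"dy": 0,"dz": 18,"wx": 0,"wy": 0,"wz": 0},
  {"fingers": 0,"dx": -1,"dy": 0,"dz": 19,"wx": 0,"wy": 0,"wz": 0},
  {"fingers": 0,"dx": -1,"dy": 0,"dz": 20,"wx": 0,"wy": 0,"wz": 0},
  {"fingers": 0,"dx": -1,"dy": 0,"dz": 20,"wx": 0,"wy": 0,"wz": 0},
  {"fingers": 0,"dx": -1,"dy": 0,"dz": 20,"wx": 0,"wy": 0,"wz": 0},
])

```text
time_s: 3.5
ee_pos: [0.4991, -0.0032, 0.1064]
eef_rot: [-2.103, -2.333, 0.0]
force: [-1.4, -0.7, 0.6]
gripper_width: -0.001
```

```bash
python3 go.py .11
```

```text
3.5 [ 0.49912714 -0.00323567  0.10637669] [-1.44 -0.66  0.59] -0.001 [-0.103  0.995  0.   ] [-1.e-04  0.e+00 -1.e+00]
1 [-0.5  1.1 -3.6]
2 [-45.5   1.2  -3.6]
3 [-90.5   1.2  -3.6]
4 [-135.5    1.3   -3.6]
```

```bash
cat > avg.py <<'E'
from h import *
F=[];Z=[]
for i in range(5):
    eyes.camera('side'); s=r.get_state(); F.append(s['force']);Z.append(s['ee_pos'])
print(s['time_s'],np.mean(F,0).round(2),np.array(F)[:,2].round(2),np.mean(Z,0).round(4),np.array(Z)[:,2].round(4))
E
python3 avg.py
```

```text
3.75 [-0.99 -0.12  1.55] [0.94 0.86 2.2  2.05 1.72] [ 0.4992 -0.0033  0.1064] [0.1064 0.1064 0.1064 0.1064 0.1063]
```

jog_arm([
  {"fingers": 0,"dx": 0,"dy": 0,"dz": 1,"wx": 0,"wy": 0,"wz": 0},
  {"fingers": 0,"dx": 0,"dy": 0,"dz": 1.5,"wx": 0,"wy": 0,"wz": 0},
  {"fingers": 0,"dx": 0,"dy": 0,"dz": 2,"wx": 0,"wy": 0,"wz": 0},
  {"fingers": 0,"dx": 0,"dy": 0,"dz": 2,"wx": 0,"wy": 0,"wz": 0},
  {"fingers": 0,"dx": 0,"dy": 0,"dz": 2,"wx": 0,"wy": 0,"wz": 0},
  {"fingers": 0,"dx": 0,"dy": 0,"dz": 2,"wx": 0,"wy": 0,"wz": 0},
  {"fingers": 0,"dx": 0,"dy": 0,"dz": 2,"wx": 0,"wy": 0,"wz": 0},
  {"fingers": 0,"dx": 0,"dy": 0,"dz": 2,"wx": 0,"wy": 0,"wz": 0},
])

```text
time_s: 4.75
ee_pos: [0.4993, -0.0033, 0.1043]
eef_rot: [2.103, 2.333, 0.0]
force: [-0.7, -0.2, 3.2]
gripper_width: 0.001
```

```bash
python3 avg.py
```

```text
5.0 [-1.05 -0.07  2.86] [3.08 2.63 2.91 2.78 2.92] [ 0.4993 -0.0033  0.1043] [0.1043 0.1043 0.1043 0.1043 0.1043]
```

Key 1 is springy: it rises 2.9 N over about 3.7 mm, so it is not latched. Lifting off and going to key 2.

jog_arm([
  {"fingers": 0,"dx": 0,"dy": 0,"dz": -20,"wx": 0,"wy": 0,"wz": 0},
  {"fingers": 0,"dx": -15,"dy": 1,"dz": -20,"wx": 0,"wy": 0,"wz": 0},
  {"fingers": 0,"dx": -45,"dy": 1,"dz": -20,"wx": 0,"wy": 0,"wz": 0},
  {"fingers": 0,"dx": -45,"dy": 1,"dz": -20,"wx": 0,"wy": 0,"wz": 0},
  {"fingers": 0,"dx": -45,"dy": 1,"dz": -12,"wx": 0,"wy": 0,"wz": 0},
  {"fingers": 0,"dx": -45,"dy": 1,"dz": -6,"wx": 0,"wy": 0,"wz": 0},
  {"fingers": 0,"dx": -45,"dy": 1,"dz": -4,"wx": 0,"wy": 0,"wz": 0},
  {"fingers": 0,"dx": -45,"dy": 1,"dz": -3,"wx": 0,"wy": 0,"wz": 0},
])

```text
time_s: 6.0
ee_pos: [0.5043, -0.0474, 0.107]
eef_rot: [-2.102, -2.333, 0.001]
force: [-0.9, 0.1, 1.3]
gripper_width: 0.003
```

jog_arm([
  {"fingers": 0,"dx": 0,"dy": 0,"dz": 0.5,"wx": 0,"wy": 0,"wz": 0},
  {"fingers": 0,"dx": 0,"dy": 0,"dz": 1,"wx": 0,"wy": 0,"wz": 0},
  {"fingers": 0,"dx": 0,"dy": 0,"dz": 1.5,"wx": 0,"wy": 0,"wz": 0},
  {"fingers": 0,"dx": 0,"dy": 0,"dz": 2,"wx": 0,"wy": 0,"wz": 0},
  {"fingers": 0,"dx": 0,"dy": 0,"dz": 2,"wx": 0,"wy": 0,"wz": 0},
  {"fingers": 0,"dx": 0,"dy": 0,"dz": 2,"wx": 0,"wy": 0,"wz": 0},
  {"fingers": 0,"dx": 0,"dy": 0,"dz": 2,"wx": 0,"wy": 0,"wz": 0},
  {"fingers": 0,"dx": 0,"dy": 0,"dz": 2,"wx": 0,"wy": 0,"wz": 0},
])

```text
time_s: 7.0
ee_pos: [0.5051, -0.0479, 0.1054]
eef_rot: [2.103, 2.333, 0.0]
force: [-1.0, 0.9, 2.9]
gripper_width: 0.0
```

```bash
python3 avg.py
```

```text
7.25 [-0.2   2.15  1.84] [1.96 0.9  1.78 2.09 2.49] [ 0.5051 -0.0479  0.1054] [0.1054 0.1054 0.1053 0.1054 0.1054]
```

jog_arm([
  {"fingers": 0,"dx": 0,"dy": 0,"dz": 0.5,"wx": 0,"wy": 0,"wz": 0},
  {"fingers": 0,"dx": 0,"dy": 0,"dz": 1,"wx": 0,"wy": 0,"wz": 0},
  {"fingers": 0,"dx": 0,"dy": 0,"dz": 1,"wx": 0,"wy": 0,"wz": 0},
  {"fingers": 0,"dx": 0,"dy": 0,"dz": 1,"wx": 0,"wy": 0,"wz": 0},
  {"fingers": 0,"dx": 0,"dy": 0,"dz": 1,"wx": 0,"wy": 0,"wz": 0},
  {"fingers": 0,"dx": 0,"dy": 0,"dz": 1,"wx": 0,"wy": 0,"wz": 0},
  {"fingers": 0,"dx": 0,"dy": 0,"dz": 1,"wx": 0,"wy": 0,"wz": 0},
  {"fingers": 0,"dx": 0,"dy": 0,"dz": 1,"wx": 0,"wy": 0,"wz": 0},
])

```text
time_s: 8.25
ee_pos: [0.5051, -0.0479, 0.1044]
eef_rot: [2.103, 2.333, 0.0]
force: [0.1, 2.6, 2.2]
gripper_width: -0.002
```

```bash
python3 avg.py
```

```text
8.5 [0.32 1.97 2.59] [3.16 2.73 3.01 1.81 2.24] [ 0.5051 -0.0479  0.1044] [0.1044 0.1043 0.1044 0.1044 0.1044]
```

Key 2 is springy too. On to key 3.

jog_arm([
  {"fingers": 0,"dx": 0,"dy": 0,"dz": -20,"wx": 0,"wy": 0,"wz": 0},
  {"fingers": 0,"dx": -15,"dy": 0,"dz": -20,"wx": 0,"wy": 0,"wz": 0},
  {"fingers": 0,"dx": -45,"dy": 0,"dz": -20,"wx": 0,"wy": 0,"wz": 0},
  {"fingers": 0,"dx": -45,"dy": 0,"dz": -20,"wx": 0,"wy": 0,"wz": 0},
  {"fingers": 0,"dx": -45,"dy": 0,"dz": -12,"wx": 0,"wy": 0,"wz": 0},
  {"fingers": 0,"dx": -45,"dy": 0,"dz": -6,"wx": 0,"wy": 0,"wz": 0},
  {"fingers": 0,"dx": -45,"dy": 0,"dz": -4,"wx": 0,"wy": 0,"wz": 0},
  {"fingers": 0,"dx": -45,"dy": 0,"dz": -3,"wx": 0,"wy": 0,"wz": 0},
])

```text
time_s: 9.5
ee_pos: [0.509, -0.0921, 0.107]
eef_rot: [-2.102, -2.333, 0.001]
force: [-0.6, 0.7, 1.8]
gripper_width: 0.003
```

jog_arm([
  {"fingers": 0,"dx": 0,"dy": 0,"dz": 0.5,"wx": 0,"wy": 0,"wz": 0},
  {"fingers": 0,"dx": 0,"dy": 0,"dz": 1,"wx": 0,"wy": 0,"wz": 0},
  {"fingers": 0,"dx": 0,"dy": 0,"dz": 1.5,"wx": 0,"wy": 0,"wz": 0},
  {"fingers": 0,"dx": 0,"dy": 0,"dz": 2,"wx": 0,"wy": 0,"wz": 0},
  {"fingers": 0,"dx": 0,"dy": 0,"dz": 2.5,"wx": 0,"wy": 0,"wz": 0},
  {"fingers": 0,"dx": 0,"dy": 0,"dz": 2.5,"wx": 0,"wy": 0,"wz": 0},
  {"fingers": 0,"dx": 0,"dy": 0,"dz": 2.5,"wx": 0,"wy": 0,"wz": 0},
  {"fingers": 0,"dx": 0,"dy": 0,"dz": 2.5,"wx": 0,"wy": 0,"wz": 0},
])

```text
time_s: 10.5
ee_pos: [0.5097, -0.0927, 0.1049]
eef_rot: [2.103, 2.333, 0.0]
force: [-0.7, 1.5, 3.1]
gripper_width: -0.001
```

```bash
python3 avg.py
```

```text
10.75 [-0.07  1.82  2.86] [2.21 2.8  3.66 2.04 3.57] [ 0.5097 -0.0927  0.1049] [0.1048 0.1049 0.1049 0.1049 0.1049]
```

Key 3 is springy. Key 4 should be the latched one; testing it the same way.

jog_arm([
  {"fingers": 0,"dx": 0,"dy": 0,"dz": -20,"wx": 0,"wy": 0,"wz": 0},
  {"fingers": 0,"dx": -15,"dy": 0,"dz": -20,"wx": 0,"wy": 0,"wz": 0},
  {"fingers": 0,"dx": -45,"dy": 0,"dz": -20,"wx": 0,"wy": 0,"wz": 0},
  {"fingers": 0,"dx": -45,"dy": 0,"dz": -20,"wx": 0,"wy": 0,"wz": 0},
  {"fingers": 0,"dx": -45,"dy": 0,"dz": -12,"wx": 0,"wy": 0,"wz": 0},
  {"fingers": 0,"dx": -45,"dy": 0,"dz": -6,"wx": 0,"wy": 0,"wz": 0},
  {"fingers": 0,"dx": -45,"dy": 0,"dz": -4,"wx": 0,"wy": 0,"wz": 0},
  {"fingers": 0,"dx": -45,"dy": 0,"dz": -3,"wx": 0,"wy": 0,"wz": 0},
])

```text
time_s: 11.75
ee_pos: [0.514, -0.137, 0.1075]
eef_rot: [-2.102, -2.334, 0.0]
force: [0.4, -0.4, 0.4]
gripper_width: 0.001
```

jog_arm([
  {"fingers": 0,"dx": 0,"dy": 0,"dz": 0.5,"wx": 0,"wy": 0,"wz": 0},
  {"fingers": 0,"dx": 0,"dy": 0,"dz": 1,"wx": 0,"wy": 0,"wz": 0},
  {"fingers": 0,"dx": 0,"dy": 0,"dz": 1.5,"wx": 0,"wy": 0,"wz": 0},
  {"fingers": 0,"dx": 0,"dy": 0,"dz": 2,"wx": 0,"wy": 0,"wz": 0},
  {"fingers": 0,"dx": 0,"dy": 0,"dz": 2.5,"wx": 0,"wy": 0,"wz": 0},
  {"fingers": 0,"dx": 0,"dy": 0,"dz": 2.5,"wx": 0,"wy": 0,"wz": 0},
  {"fingers": 0,"dx": 0,"dy": 0,"dz": 2.5,"wx": 0,"wy": 0,"wz": 0},
  {"fingers": 0,"dx": 0,"dy": 0,"dz": 2.5,"wx": 0,"wy": 0,"wz": 0},
])

```text
time_s: 12.75
ee_pos: [0.5142, -0.1374, 0.1053]
eef_rot: [2.103, 2.334, -0.0]
force: [0.0, -0.6, -1.1]
gripper_width: -0.001
```

```bash
python3 avg.py
```

```text
13.0 [ 0.36 -0.28  0.05] [ 0.3  -0.14 -0.37  0.44  0.03] [ 0.5142 -0.1374  0.1053] [0.1053 0.1053 0.1053 0.1053 0.1053]
```

No force at 105.3 mm, so key 4's face is lower, as a latched key's would be. Touching it lightly now.

jog_arm([
  {"fingers": 0,"dx": 0,"dy": 0,"dz": 0.5,"wx": 0,"wy": 0,"wz": 0},
  {"fingers": 0,"dx": 0,"dy": 0,"dz": 1,"wx": 0,"wy": 0,"wz": 0},
  {"fingers": 0,"dx": 0,"dy": 0,"dz": 1.5,"wx": 0,"wy": 0,"wz": 0},
  {"fingers": 0,"dx": 0,"dy": 0,"dz": 2,"wx": 0,"wy": 0,"wz": 0},
  {"fingers": 0,"dx": 0,"dy": 0,"dz": 2,"wx": 0,"wy": 0,"wz": 0},
  {"fingers": 0,"dx": 0,"dy": 0,"dz": 2,"wx": 0,"wy": 0,"wz": 0},
  {"fingers": 0,"dx": 0,"dy": 0,"dz": 2,"wx": 0,"wy": 0,"wz": 0},
  {"fingers": 0,"dx": 0,"dy": 0,"dz": 2,"wx": 0,"wy": 0,"wz": 0},
])

```text
time_s: 14.0
ee_pos: [0.5142, -0.1374, 0.1034]
eef_rot: [2.103, 2.334, -0.0]
force: [-0.5, 0.0, 3.4]
gripper_width: 0.0
```

```bash
python3 avg.py
```

```text
14.25 [-0.99  0.4   3.3 ] [3.63 3.5  3.01 3.5  2.89] [ 0.5142 -0.1374  0.1033] [0.1033 0.1033 0.1033 0.1033 0.1033]
```

Key 4 gives 3.3 N, touched and stiff. Lifting clear first, then pressing to about 98.5 mm and lifting again.

jog_arm([
  {"fingers": 0,"dx": 0,"dy": 0,"dz": -5,"wx": 0,"wy": 0,"wz": 0},
  {"fingers": 0,"dx": 0,"dy": 0,"dz": -15,"wx": 0,"wy": 0,"wz": 0},
  {"fingers": 0,"dx": 0,"dy": 0,"dz": -15,"wx": 0,"wy": 0,"wz": 0},
  {"fingers": 0,"dx": 0,"dy": 0,"dz": -15,"wx": 0,"wy": 0,"wz": 0},
  {"fingers": 0,"dx": 0,"dy": 0,"dz": -15,"wx": 0,"wy": 0,"wz": 0},
  {"fingers": 0,"dx": 0,"dy": 0,"dz": -15,"wx": 0,"wy": 0,"wz": 0},
  {"fingers": 0,"dx": 0,"dy": 0,"dz": -15,"wx": 0,"wy": 0,"wz": 0},
  {"fingers": 0,"dx": 0,"dy": 0,"dz": -15,"wx": 0,"wy": 0,"wz": 0},
])

```text
time_s: 15.25
ee_pos: [0.5142, -0.1374, 0.1182]
eef_rot: [-2.103, -2.333, 0.0]
force: [0.2, -0.2, 0.1]
gripper_width: 0.005
```

```bash
python3 avg.py
```

```text
15.5 [0.51 0.04 0.04] [-0.01 -0.38  0.64 -0.51  0.47] [ 0.5142 -0.1374  0.1183] [0.1182 0.1183 0.1183 0.1183 0.1183]
```

jog_arm([
  {"fingers": 0,"dx": 0,"dy": 0,"dz": 8,"wx": 0,"wy": 0,"wz": 0},
  {"fingers": 0,"dx": 0,"dy": 0,"dz": 14,"wx": 0,"wy": 0,"wz": 0},
  {"fingers": 0,"dx": 0,"dy": 0,"dz": 16,"wx": 0,"wy": 0,"wz": 0},
  {"fingers": 0,"dx": 0,"dy": 0,"dz": 18,"wx": 0,"wy": 0,"wz": 0},
  {"fingers": 0,"dx": 0,"dy": 0,"dz": 19.5,"wx": 0,"wy": 0,"wz": 0},
  {"fingers": 0,"dx": 0,"dy": 0,"dz": 19.5,"wx": 0,"wy": 0,"wz": 0},
  {"fingers": 0,"dx": 0,"dy": 0,"dz": 19.5,"wx": 0,"wy": 0,"wz": 0},
  {"fingers": 0,"dx": 0,"dy": 0,"dz": 19.5,"wx": 0,"wy": 0,"wz": 0},
])

```text
time_s: 16.5
ee_pos: [0.514, -0.1373, 0.099]
eef_rot: [-2.103, -2.333, 0.0]
force: [-2.4, 0.1, 5.3]
gripper_width: -0.001
```

```bash
python3 avg.py
```

```text
16.75 [-1.86  0.68  5.26] [4.6  5.8  5.3  5.27 5.34] [ 0.514  -0.1373  0.099 ] [0.099 0.099 0.099 0.099 0.099]
```

jog_arm([
  {"fingers": 0,"dx": 0,"dy": 0,"dz": -4,"wx": 0,"wy": 0,"wz": 0},
  {"fingers": 0,"dx": 0,"dy": 0,"dz": -10,"wx": 0,"wy": 0,"wz": 0},
  {"fingers": 0,"dx": 0,"dy": 0,"dz": -20,"wx": 0,"wy": 0,"wz": 0},
  {"fingers": 0,"dx": 0,"dy": 0,"dz": -20,"wx": 0,"wy": 0,"wz": 0},
  {"fingers": 0,"dx": 0,"dy": 0,"dz": -20,"wx": 0,"wy": 0,"wz": 0},
  {"fingers": 0,"dx": 0,"dy": 0,"dz": -20,"wx": 0,"wy": 0,"wz": 0},
  {"fingers": 0,"dx": 0,"dy": 0,"dz": -20,"wx": 0,"wy": 0,"wz": 0},
  {"fingers": 0,"dx": 0,"dy": 0,"dz": -20,"wx": 0,"wy": 0,"wz": 0},
])

```text
time_s: 17.75
ee_pos: [0.5141, -0.1374, 0.1186]
eef_rot: [-2.103, -2.333, 0.0]
force: [0.6, -0.2, -0.5]
gripper_width: -0.001
```

Pressed to 99 mm (5.3 N). A light re-tap will confirm it came up.

jog_arm([
  {"fingers": 0,"dx": 0,"dy": 0,"dz": 6,"wx": 0,"wy": 0,"wz": 0},
  {"fingers": 0,"dx": 0,"dy": 0,"dz": 10,"wx": 0,"wy": 0,"wz": 0},
  {"fingers": 0,"dx": 0,"dy": 0,"dz": 12,"wx": 0,"wy": 0,"wz": 0},
  {"fingers": 0,"dx": 0,"dy": 0,"dz": 13,"wx": 0,"wy": 0,"wz": 0},
  {"fingers": 0,"dx": 0,"dy": 0,"dz": 13,"wx": 0,"wy": 0,"wz": 0},
  {"fingers": 0,"dx": 0,"dy": 0,"dz": 13,"wx": 0,"wy": 0,"wz": 0},
  {"fingers": 0,"dx": 0,"dy": 0,"dz": 13,"wx": 0,"wy": 0,"wz": 0},
  {"fingers": 0,"dx": 0,"dy": 0,"dz": 13,"wx": 0,"wy": 0,"wz": 0},
])

```text
time_s: 18.75
ee_pos: [0.514, -0.1374, 0.1058]
eef_rot: [-2.103, -2.333, 0.0]
force: [-1.2, 0.8, 2.5]
gripper_width: 0.002
```

```bash
python3 avg.py
```

```text
19.0 [-1.05  0.81  2.14] [1.45 2.43 2.63 2.04 2.15] [ 0.5141 -0.1374  0.1058] [0.1058 0.1058 0.1058 0.1058 0.1058]
```

jog_arm([
  {"fingers": 0,"dx": 0,"dy": 0,"dz": -10,"wx": 0,"wy": 0,"wz": 0},
  {"fingers": 0,"dx": 0,"dy": 0,"dz": -40,"wx": 0,"wy": 0,"wz": 0},
  {"fingers": 0,"dx": 0,"dy": 0,"dz": -80,"wx": 0,"wy": 0,"wz": 0},
  {"fingers": 0,"dx": 0,"dy": 0,"dz": -120,"wx": 0,"wy": 0,"wz": 0},
  {"fingers": 0,"dx": 50,"dy": -20,"dz": -120,"wx": 0,"wy": 0,"wz": 0},
  {"fingers": 0,"dx": 110,"dy": -30,"dz": -120,"wx": 0,"wy": 0,"wz": 0},
  {"fingers": 0,"dx": 170,"dy": -40,"dz": -120,"wx": 0,"wy": 0,"wz": 0},
  {"fingers": 0,"dx": 230,"dy": -50,"dz": -120,"wx": 0,"wy": 0,"wz": 0},
])

```text
time_s: 20.0
ee_pos: [0.4408, 0.0878, 0.2268]
eef_rot: [2.103, 2.331, 0.003]
force: [1.2, -0.0, -0.9]
gripper_width: -0.001
```

jog_arm([
  {"fingers": 0,"dx": 50,"dy": 0,"dz": 0,"wx": 0,"wy": 0,"wz": 0},
  {"fingers": 0,"dx": 100,"dy": 0,"dz": 0,"wx": 0,"wy": 0,"wz": 0},
  {"fingers": 0,"dx": 140,"dy": 0,"dz": 0,"wx": 0,"wy": 0,"wz": 0},
  {"fingers": 0,"dx": 140,"dy": 0,"dz": 0,"wx": 0,"wy": 0,"wz": 0},
  {"fingers": 0,"dx": 140,"dy": 0,"dz": 0,"wx": 0,"wy": 0,"wz": 0},
  {"fingers": 0,"dx": 140,"dy": 0,"dz": 0,"wx": 0,"wy": 0,"wz": 0},
  {"fingers": 0,"dx": 140,"dy": 0,"dz": 0,"wx": 0,"wy": 0,"wz": 0},
  {"fingers": 0,"dx": 140,"dy": 0,"dz": 0,"wx": 0,"wy": 0,"wz": 0},
])

```text
time_s: 21.0
ee_pos: [0.4264, 0.2247, 0.2259]
eef_rot: [2.105, 2.332, -0.0]
force: [-0.6, 0.1, 0.1]
gripper_width: -0.004
```

```bash
python3 - <<'E'
from h import *
a=[]
for c,(x0,x1,y0,y1) in {'top':(205,365,105,235),'side':(210,370,130,260)}.items():
    im=snap(c,c+'2')[:,:,::-1]
    a.append(cv2.resize(im[y0:y1,x0:x1],(400,325)))
    a.append(cv2.resize(cv2.imread(f'pics/{c}0.png')[y0:y1,x0:x1],(400,325)))
    d=np.abs(im.astype(int)-cv2.imread(f'pics/{c}0.png')).max(2); 
cv2.imwrite('pics/fin.png',cv2.resize(np.vstack([np.hstack(a[:2]),np.hstack(a[2:])]),(730,594)))
t=np.hstack([cv2.imread('pics/top2.png'),cv2.imread('pics/side2.png')]);cv2.imwrite('pics/fin2.png',cv2.resize(t,(800,300)))
print(r.get_state()['time_s'],r.get_state()['ee_pos'])
E
```

```text
21.1 [0.42631934 0.225009   0.22582906]
```

View pics/fin.png

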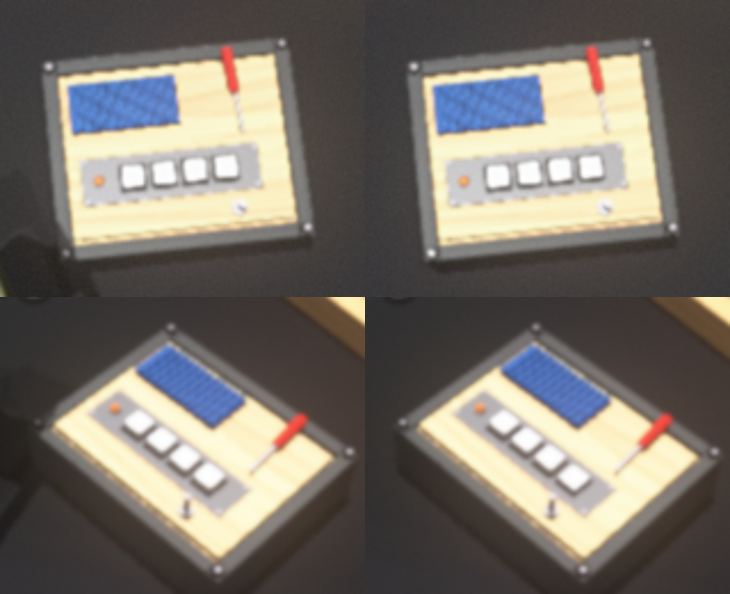

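View pics/fin2.png

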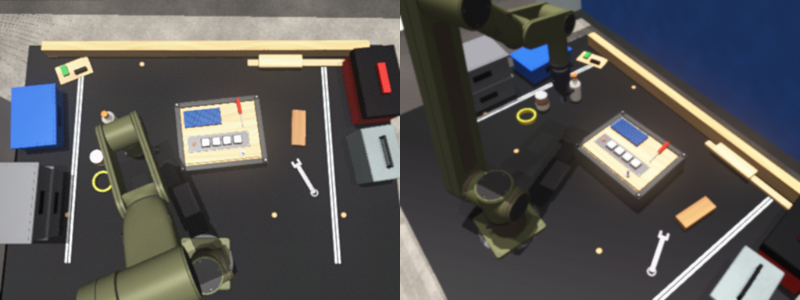

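The pictures show the unit unchanged, with the bolt at about (309,194) in the top image, the driver in place and the arm clear of everything. Handing in.

```bash
python3 -c "
from workcell import workorder; print(workorder.sign_off())"
```

```text
the job is handed in; nothing more can be done
None
```

Key 4, the one farthest from the lamp, was the latched key. I pressed it until it released, and by touch all four keys now stand up.

- **Tapping:** I tapped keys 1 to 4 in order with shut fingers, lifting off after each. Keys 1 to 3 sprang back with 2.6–2.9 N at 3–4 mm down. Key 4 gave no force at 105.3 mm and about 3.3 N at 103.3 mm, as a latched key should.
- **Release:** I lifted clear, pressed key 4 to 99 mm (about 5.3 N) and let it up.
- **Last checks:** A light re-tap of key 4 met about 2.1 N at 105.8 mm, so it is up. The final pictures show the bolt, driver, tape, offcut and wrench unmoved by eye. The jar and glue bottle are partly hidden by the arm from above but visible from the side. The arm was clear of everything at hand-in, at about 21 s.
- **Disagreements:** The two cameras' estimates of the unit's position differed by about 7 mm. I used the average, and the finger landed on every key. Force readings were noisy by roughly 0.5 N, so I averaged them.

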